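# Charge a capacitor and discharge it with two contact keys

### The arm

A 6-joint arm with a two-finger parallel gripper is mounted at the origin on a cart in front of the work surface, level with it; the furniture and walls round the work are solid. World frame = base frame: x ahead of the robot, y to its left, z up, the work surface at z = 0. Lengths are in m, angles in degrees, forces in N, time in s.
With the tool pointing down it reaches from about 0.25 to 0.85 m from the base axis. Payload 12.5 kg.
Tool frame: the origin (TCP) lies between the finger pads; the fingertips stand 8 mm ahead of it and the grasp point (between the pads) lies 11 mm behind it; z points along the fingers, y is the line along which they close (so a half turn about z gives the same grasp; the last joint's range is limited). The gripper opens to 93 mm and grips with 3 to 60 N. Pads are 15 mm wide; open, the fingers measure 128 mm over their backs; the gripper's body (75 mm by 188 mm) begins 65 mm behind the grasp point.
Start: joints at [58.751, 20.094, 94.641, -0, 65.266, -4.847], TCP at [0.245, 0.493, 0.198] pointing down, gripper open.
Joint ranges: [-157.81, 157.81], [-45, 120.19], [0.68, 151.7], [-89.99, 269.99], [4.06, 180], [-164.3, 164.3]. Speed limits (degrees/s): [127.2, 127.2, 159.86, 180, 180, 180].

### API

Orientations are given as a 3x3 rotation matrix whose columns are the frame's x, y, z axes.
In Python, from bench import arm gives the robot as it stands.
- The arm moves only by the shell command python3 -m creep 'ROWS'. ROWS is JSON, a list of rows, each an object with "linear": the shift along the world's x, y, z in mm, a list of three; "yaw": the turn about the world's z in degrees; "claw": the opening, from 0 (shut) to 1 (fully open). In form: [{"linear": [dx, dy, dz], "yaw": yaw, "claw": claw}, ...]. A call has 1 to 12 rows; each row shifts and turns the commanded pose from where the row before left it; what a row does not reach is not made up. A row lasts 1/12 s, in which the tool goes at most 41.7 mm and 7.16 degrees, less where a joint would pass 70% of its speed; a pose out of reach is approached as far as the arm can. A call is refused whole if a number of a shift passes 41.7 or a number of a turn 7.16, either way. A call with a gripper value outside its range is refused whole. The fingers move at their own pace and stop on an object; the grip force is fixed at half the most. Time passes only in rows, so rows that do not move let the fingers close. It gives the time, the measured TCP pose, the force, the opening and the grip force at its end, in the units of the state.
- arm.sense(): the state, without advancing time (a new reading comes with each control period).
- arm.camera(name): name is "scene" or "side" or "wrist"; returns a dict with "img" (420x560x3 uint8, blue, green, red), "fov_y" (degrees; the focal length in pixels is half the picture's height over the tangent of half this angle, whatever the lens; pixels are square), "cx", "cy" (the principal point, pixels), "position" and "orientation" of the camera in the world. Camera axes: x right, y up, looking along -z (the intrinsics and any distortion apply to the point x, -y, -z); pixel columns grow to the right and rows downward; lengths in m; the calibration is good to about 2 mm. A picture is of the moment at which its call begins. There is no depth.
- arm.hand_in(): hands the job in; it is judged then, once.
The state is a dict: "t": time; "joint_positions": joint angles; "qvel": joint speeds; "effort": joint torques, N m; "ee_pos": TCP position; "eef_rot": TCP orientation; "contact_force": force on the tool from outside, world axes, zero at the start; "ft_torque": the same for the moment, N m; "width": opening from 0.0 (shut) to 1.0 (fully open); "grip_force": force on a finger pad.
Only numpy, scipy, OpenCV 4.12 (cv2) and the standard library are available. Lean on these libraries where they do the work, as an engineer would, in place of code of your own. Each camera call takes 0.05 s, during which the arm holds its last target. There are 200 camera calls.

### The job

Charge the capacitor, then discharge it, with the contact keys on the trolley: with a fingertip gently press the key with the broad flat disc knob down to its stop, keep it there for about a second and let it come up again; then do the same with the key with the ball knob. Do not touch the key with the tall thin post knob, never have two keys down at once, do not lift or push any key from its place, and leave the other things around them where they are.

Things in the scene. Friction and masses are not known exactly. Their poses are not given: they have to be found in the camera images.
- wide_key_base: a contact key: grey base plate 110 x 46 x 14 mm (mass about 0.5 kg, standing loose) with a brass lever 14 mm wide along it and two small brass posts at its back end; its knob is a broad flat black disc, 36 mm across and 8 mm thick. Origin: centre of the base's underside; its x axis runs along the base away from the knob (toward the hinge and posts), z up. The knob's axis stands at x = -40 mm, y = 0; the lever's hinge axis is at x = +26 mm, 30 mm up
- wide_key_top (a point): centre of the top of that key's knob, 44.5 mm above the table with the key up; it moves with the knob
- wide_key (a joint): key with the broad disc knob: the lever's angle in rad: 0 up (sprung back by itself when let go), 0.14 fully down on its stop; 0.14 is about 9 mm of knob travel, straight down within 1 mm. It starts to yield at about 1.5 N on the knob and reaches the stop at about 5 N; counted as down above 0.08
- ball_key_base: a contact key: grey base plate 110 x 46 x 14 mm (mass about 0.5 kg, standing loose) with a brass lever 14 mm wide along it and two small brass posts at its back end; its knob is a black ball 24 mm across. Origin: centre of the base's underside; its x axis runs along the base away from the knob (toward the hinge and posts), z up. The knob's axis stands at x = -40 mm, y = 0; the lever's hinge axis is at x = +26 mm, 30 mm up
- ball_key_top (a point): centre of the top of that key's knob, 58.5 mm above the table with the key up; it moves with the knob
- ball_key (a joint): key with the ball knob: the lever's angle in rad: 0 up (sprung back by itself when let go), 0.14 fully down on its stop; 0.14 is about 9 mm of knob travel, straight down within 1 mm. It starts to yield at about 1.5 N on the knob and reaches the stop at about 5 N; counted as down above 0.08
- slim_key_base: a contact key: grey base plate 110 x 46 x 14 mm (mass about 0.5 kg, standing loose) with a brass lever 14 mm wide along it and two small brass posts at its back end; its knob is a tall thin black post, 12 mm across and 32 mm high. Not to be touched. Origin: centre of the base's underside; its x axis runs along the base away from the knob (toward the hinge and posts), z up. The knob's axis stands at x = -40 mm, y = 0; the lever's hinge axis is at x = +26 mm, 30 mm up
- slim_key_top (a point): centre of the top of that key's knob, 63.5 mm above the table with the key up; it moves with the knob
- slim_key (a joint): key with the tall thin post knob: the same lever; it must stay up (0)
- battery_9v: block battery standing upright, 18 x 27 x 47 mm, origin at the centre of its underside; loose, leave alone
- mass_100: flat round slotted mass, 38 mm across, 11 mm high, origin at the centre of its underside; loose, leave alone
- capacitor: upright aluminium can with two screw terminals on top, 50 mm across, 80 mm high, origin at the centre of its underside; loose, leave alone
- terminal_block: four-way white terminal strip, 16 x 48 x 17 mm, origin at the centre of its underside; loose, leave alone
- mouse: black computer mouse, 52 x 108 x 36 mm, origin at the centre of its underside; loose, leave alone
- usb_stick: grey memory stick, 17 x 50 x 8 mm, origin at the centre of its underside; loose, leave alone
- tape_roll: roll of black tape lying flat, 62 mm across, 19 mm high, origin at the centre of its underside; loose, leave alone

How it is judged:
By the outcome, as a careful person would: the job done as asked, in the order asked, and still so for the second after the job is handed in, with the robot touching nothing.
It also fails if it takes over 46 s, if anything falls off the work surface, if the arm or the gripper's body presses on something with over 40 N, if the wrist force passes 120 N, or if a joint passes its speed limit or range.

## Working session

There is one attempt and no reset: what is moved stays moved. The work goes in short steps, Python scripts to look and compute and a shell command to move; the robot and the scene stay as the last step left them, time stands still between calls to the robot, and variables do not carry over. Pictures are saved under pics/ and viewed, at most 10 in all, crops included, and the job is handed in when it is done.

```bash
mkdir -p pics
python3 - <<'E'
from bench import arm
import cv2
for n in("scene","side","wrist"):
    c=arm.camera(n);cv2.imwrite(f"pics/{n}0.png",c["img"])
    print(n,{k:(v.tolist() if hasattr(v,'tolist') else v) for k,v in c.items() if k!="img"})
print(arm.sense())
E
```

```text
scene {'fov_y': 52.65645811477857, 'cx': 275.7043649939886, 'cy': 208.27141123835406, 'position': [-0.1794125369512937, 0.6140856614182882, 0.6137169140617914], 'orientation': [[-0.4458300680075116, 0.5321715357266205, -0.7197423198775988], [-0.895117308651636, -0.26572662957868964, 0.3579865389717913], [-0.0007444546121456522, 0.8038549713070885, 0.5948248741370945]]}
side {'fov_y': 49.41858953871587, 'cx': 278.3693165073063, 'cy': 210.09862120811147, 'position': [0.15452956274706686, 1.0181474308509224, 0.46641807736262414], 'orientation': [[-0.904834979593633, 0.1787954572113032, -0.38640114412924653], [-0.42554168220226374, -0.40900297550717574, 0.8072365469518489], [-0.013708990198309514, 0.8948456573660496, 0.4461651186285913]]}
wrist {'fov_y': 58.728555875124286, 'cx': 281.5980323924996, 'cy': 214.5588920684538, 'position': [0.16898570729058945, 0.5299650973131262, 0.38521519940966487], 'orientation': [[0.44399323574581206, -0.8539424087449806, -0.27138969980230004], [0.8960293985127928, 0.4227490419767062, 0.13570027453390823], [-0.0011504837090724688, -0.30342315345832754, 0.9528552179280112]]}
{'t': 0.15, 'joint_positions': array([ 5.87516808e+01,  2.01160434e+01,  9.46658299e+01, -2.13085428e-03,
        6.52654473e+01, -4.84800181e+00]), 'qvel': array([-0.00487945, -0.09286909, -0.09899079, -0.02421908, -0.02666728,
        0.01418406]), 'effort': array([ 1.75909910e-03, -4.97460544e+01, -2.85354567e+01,  6.99974759e-02,
        2.44733936e-02, -1.15146531e-04]), 'ee_pos': array([0.24440927, 0.49242009, 0.1974545 ]), 'eef_rot': array([[-8.95716215e-01,  4.44626026e-01, -3.99556410e-04],
       [ 4.44626204e-01,  8.95715923e-01, -7.23607405e-04],
       [ 3.61543541e-05, -8.25800136e-04, -9.99999658e-01]]), 'contact_force': array([ 0.4258817 , -0.05225217,  0.08495939]), 'ft_torque': array([0.03140385, 0.04387803, 0.06272244]), 'grip_force': 0.0, 'width': 1.0029852206070788}
```

View pics/scene0.png

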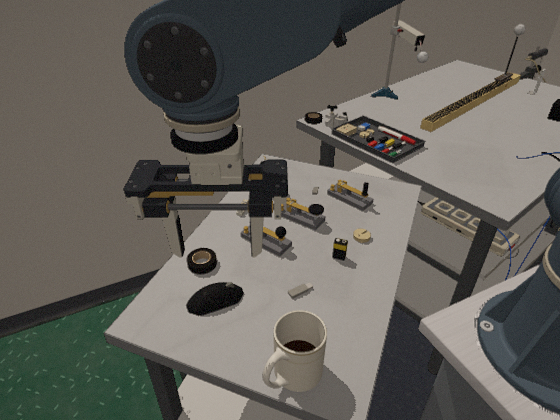

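View pics/side0.png

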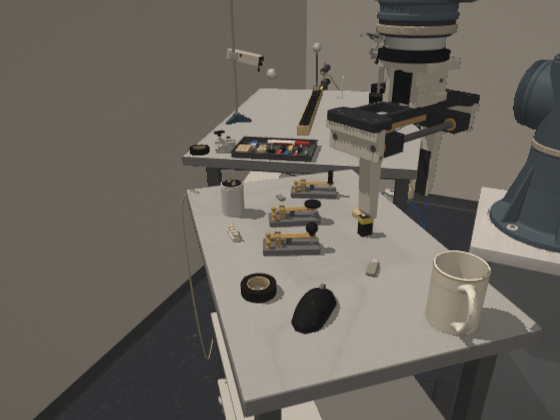

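View pics/wrist0.png

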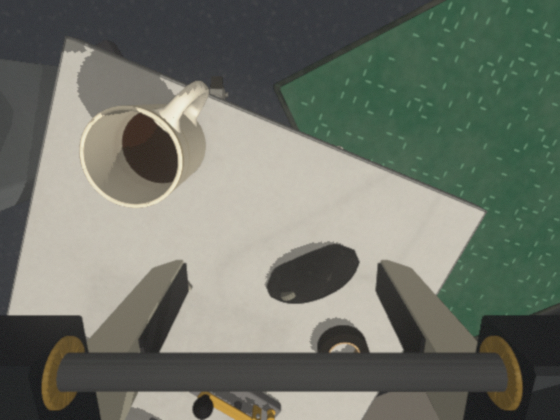

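The scene view shows the ball knob at about (281,232), the disc at (316,210) and the post at (365,187). In the side view they are at (312,228), (313,204) and (331,175). The wrist view shows only the ball key, at its bottom edge. Next I'll locate the black knobs with masks and cast rays across the two views.

```bash
cat > h.py <<'E'
import numpy as np,cv2
def ray(c,u,v):
    f=c["img"].shape[0]/2/np.tan(np.radians(c["fov_y"]/2))
    d=np.array(c["orientation"])@np.array([(u-c["cx"])/f,-(v-c["cy"])/f,-1]); return np.array(c["position"]),d/np.linalg.norm(d)
def plane(c,u,v,z):
    p,d=ray(c,u,v); return p+d*(z-p[2])/d[2]
def tri(r1,r2):
    (p,d),(q,e)=r1,r2; s,t=np.linalg.lstsq(np.c_[d,-e],q-p,rcond=None)[0]
    return (p+s*d+q+t*e)/2,np.linalg.norm(p+s*d-q-t*e)
def blob(c,u,v,r=14,th=45):
    g=(c["img"].max(2)<th).astype(np.uint8)
    n,l,s,ce=cv2.connectedComponentsWithStats(g); L=l[v,u]
    return ce[L],s[L]
def brass(c,u0,u1,v0,v1):
    h=cv2.cvtColor(c["img"],cv2.COLOR_BGR2HSV); m=cv2.inRange(h,(12,110,70),(32,255,255)); k=np.zeros_like(m);k[v0:v1,u0:u1]=m[v0:v1,u0:u1]
    return k
E
python3 - <<'E'
from h import *;from bench import arm
S,D=arm.camera("scene"),arm.camera("side")
for n,a,b,z in(("ball",(281,232),(312,228),.0465),("disc",(316,210),(313,204),.0405),("slim",(365,187),(331,175),.0475)):
    (ca,sa),(cb,sb)=blob(S,*a),blob(D,*b)
    print(n,ca,sa,cb,sb,"planes",plane(S,*ca,z).round(4),plane(D,*cb,z).round(4),"tri",*[np.round(x,4) for x in tri(ray(S,*ca),ray(D,*cb))])
a=cv2.resize(S["img"][170:270,220:390],None,fx=4.7,fy=4.7,interpolation=2)[:,:800]
cv2.imwrite("pics/crop.png",cv2.resize(np.vstack([S["img"][160:265,225:385],D["img"][165:270,210:370]]),(640,840))[:, :] if 0 else np.hstack([cv2.resize(S["img"][160:265,225:385],(400,262)),cv2.resize(D["img"][165:270,210:370],(400,262))]))
E
```

```text
ball [280.46590909 231.77272727] [276 227  10  12  88] [311.25892857 227.72321429] [306 222  11  14 112] planes [0.4285 0.3006 0.0465] [0.4285 0.3015 0.0465] tri [0.429  0.3004 0.046 ] 0.0002
disc [315.81538462 209.03846154] [309 204  15  11 130] [312.11320755 203.55660377] [305 200  15   8 106] planes [0.471  0.1891 0.0405] [0.4703 0.19   0.0405] tri [0.4708 0.1892 0.0403] 0.0005
slim [365.01886792 189.26415094] [362 183   6  13  53] [329.75555556 177.17777778] [328 171   5  13  45] planes [0.4787 0.0486 0.0475] [0.4797 0.0509 0.0475] tri [0.4811 0.0465 0.0455] 0.0001
```

View pics/crop.png

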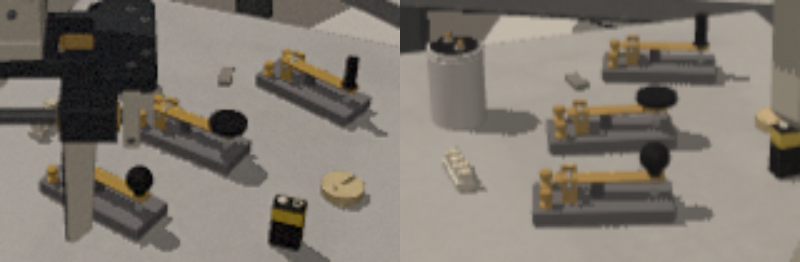

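The two views agree: ball at (0.429, 0.3005) with its centre 46 mm up, disc at (0.4708, 0.1892) at 40 mm, and both heights match the sizes given. I'll close the gripper and put one finger over each knob, so the TCP sits about 9 mm along tool y from the knob. For the disc that puts the TCP at (0.4748, 0.1973).

```bash
python3 -m creep '[{"linear":[19.2,-24.6,0],"yaw":0,"claw":0},{"linear":[19.2,-24.6,0],"yaw":0,"claw":0},{"linear":[19.2,-24.6,0],"yaw":0,"claw":0},{"linear":[19.2,-24.6,0],"yaw":0,"claw":0},{"linear":[19.2,-24.6,0],"yaw":0,"claw":0},{"linear":[19.2,-24.6,0],"yaw":0,"claw":0},{"linear":[19.2,-24.6,0],"yaw":0,"claw":0},{"linear":[19.2,-24.6,0],"yaw":0,"claw":0},{"linear":[19.2,-24.6,0],"yaw":0,"claw":0},{"linear":[19.2,-24.6,0],"yaw":0,"claw":0},{"linear":[19.2,-24.6,0],"yaw":0,"claw":0},{"linear":[19.2,-24.6,0],"yaw":0,"claw":0}]'
python3 -m creep '[{"linear":[0,0,-20],"yaw":0,"claw":0},{"linear":[0,0,-20],"yaw":0,"claw":0},{"linear":[0,0,-20],"yaw":0,"claw":0},{"linear":[0,0,-20],"yaw":0,"claw":0},{"linear":[0,0,-10],"yaw":0,"claw":0},{"linear":[0,0,-10],"yaw":0,"claw":0},{"linear":[0,0,0],"yaw":0,"claw":0},{"linear":[0,0,0],"yaw":0,"claw":0},{"linear":[0,0,0],"yaw":0,"claw":0}]'
python3 - <<'E'
from h import *;from bench import arm
s=arm.sense();print(s["t"],s["ee_pos"],s["contact_force"],s["width"],s["eef_rot"])
I=[arm.camera(n)["img"] for n in("scene","side","wrist")]
cv2.imwrite("pics/b.png",np.hstack([cv2.resize(I[0][140:280,200:400],(400,280)),cv2.resize(I[1][140:280,200:400],(400,280))]))
E
```

```text
t: 1.25
ee_pos: [0.4756, 0.196, 0.1979]
eef_rot: [[-0.896, 0.445, -0.0], [0.445, 0.896, 0.0], [0.0, 0.0, -1.0]]
contact_force: [-0.6, -0.5, 0.5]
width: 0.19
grip_force: 0.0
t: 2.0
ee_pos: [0.4755, 0.1977, 0.0987]
eef_rot: [[-0.896, 0.445, 0.001], [0.445, 0.896, 0.0], [-0.001, 0.001, -1.0]]
contact_force: [0.4, 0.2, 0.1]
width: 0.005
grip_force: 0.0
2.0 [0.47547586 0.1976591  0.09873742] [0.41292123 0.16914788 0.05166042] 0.005397463191985644 [[-8.95747143e-01  4.44561916e-01  1.32588184e-03]
 [ 4.44562736e-01  8.95747633e-01  3.89969181e-04]
 [-1.01429007e-03  9.38751437e-04 -9.99999045e-01]]
```

View pics/b.png

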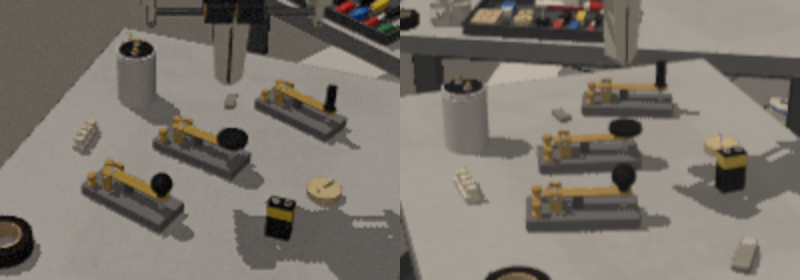

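The disc (scene crop (232,138), side crop (625,128)) is directly below the closed fingertips, which are about 46 mm above it. I'll go down to about 4 mm above the disc, then press in small steps.

```bash
python3 -m creep '[{"linear":[0,0,-12],"yaw":0,"claw":0},{"linear":[0,0,-12],"yaw":0,"claw":0},{"linear":[0,0,-10],"yaw":0,"claw":0},{"linear":[0,0,-5],"yaw":0,"claw":0},{"linear":[0,0,-3],"yaw":0,"claw":0},{"linear":[0,0,0],"yaw":0,"claw":0},{"linear":[0,0,0],"yaw":0,"claw":0}]'
python3 -m creep '[{"linear":[0,0,-1],"yaw":0,"claw":0},{"linear":[0,0,-1],"yaw":0,"claw":0},{"linear":[0,0,-1],"yaw":0,"claw":0},{"linear":[0,0,-1],"yaw":0,"claw":0},{"linear":[0,0,-1],"yaw":0,"claw":0},{"linear":[0,0,-1],"yaw":0,"claw":0},{"linear":[0,0,0],"yaw":0,"claw":0},{"linear":[0,0,0],"yaw":0,"claw":0}]'
```

```text
t: 2.73
ee_pos: [0.4751, 0.1975, 0.0561]
eef_rot: [[-0.896, 0.445, 0.0], [0.445, 0.896, 0.0], [-0.0, 0.0, -1.0]]
contact_force: [0.4, -0.1, 0.7]
width: 0.002
grip_force: 0.0
t: 3.4
ee_pos: [0.4749, 0.1974, 0.0498]
eef_rot: [[-0.896, 0.445, -0.0], [0.445, 0.896, -0.0], [0.0, -0.0, -1.0]]
contact_force: [-0.3, -0.4, -0.3]
width: 0.004
grip_force: 0.0
```

```bash
python3 -m creep '[{"linear":[0,0,-1],"yaw":0,"claw":0},{"linear":[0,0,-1],"yaw":0,"claw":0},{"linear":[0,0,0],"yaw":0,"claw":0}]'
python3 - <<'E'
from h import *;from bench import arm
s=arm.sense();print(s["t"],s["ee_pos"],s["contact_force"],s["ft_torque"])
I=[arm.camera(n)["img"] for n in("scene","side")]
cv2.imwrite("pics/c.png",np.hstack([cv2.resize(I[0][160:260,240:380],(400,286)),cv2.resize(I[1][160:260,240:380],(400,286))]))
E
```

```text
t: 3.65
ee_pos: [0.4749, 0.1974, 0.0477]
eef_rot: [[-0.896, 0.445, -0.0], [0.445, 0.896, -0.0], [0.0, -0.0, -1.0]]
contact_force: [0.2, -0.3, 0.8]
width: 0.006
grip_force: 0.0
3.65 [0.47485426 0.19742453 0.04766622] [ 0.24790473 -0.33361617  0.80489967] [-0.01322676 -0.0033873   0.0422771 ]
```

View pics/c.png

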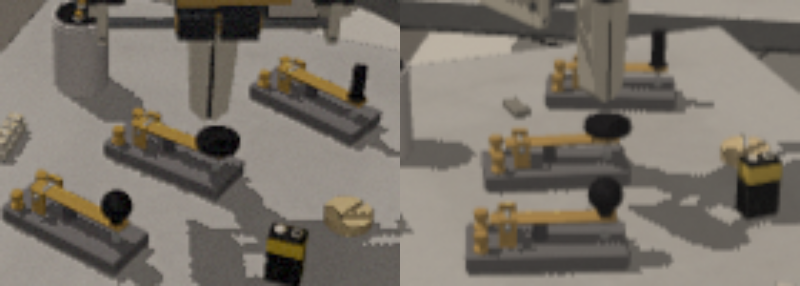

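The fingertip isn't touching the disc. In the scene view the tip is at about (313,201), above and behind the disc (316,209); in the side view it's at about (312,195). I'll triangulate the tip with the same cameras and compare it with the reported pose.

Run:
```python
from h import *;from bench import arm
S,D=arm.camera("scene"),arm.camera("side")
def proj(c,p):
    f=210/np.tan(np.radians(c["fov_y"]/2)); q=np.array(c["orientation"]).T@(np.array(p)-c["position"]); return np.round([c["cx"]-f*q[0]/q[2],c["cy"]+f*q[1]/q[2]],1)
tip=[.4749,.1974,.0397]
print("pred tip",proj(S,tip),proj(D,tip)); print("pred disc",proj(S,[.4708,.1892,.0405]),proj(D,[.4708,.1892,.0405]))
print("tri tip",tri(ray(S,313.5,201),ray(D,311.5,195)))
for a,b in (((313.5,201),(311.5,195)),):
    print(plane(S,*a,.0397),plane(D,*b,.0397))
for c,(u,v),n in((S,(316,209),"s"),(D,(312,203.5),"d")):
    print(blob(c,int(u),int(v)))
cv2.imwrite("pics/d.png",np.hstack([cv2.resize(I["img"][175:225,285:345],(400,333),interpolation=cv2.INTER_NEAREST) for I in(S,D)]))
```

```text
pred tip [311.8 209.4] [308.8 204.9]
pred disc [315.8 209.1] [312.  203.4]
tri tip (array([0.46989923, 0.19720158, 0.06485515]), np.float64(0.002091617787310334))
[0.50132101 0.17722948 0.0397    ] [0.48832681 0.14779935 0.0397    ]
(array([315.92248062, 208.94573643]), array([309, 204,  15,  11, 129], dtype=int32))
(array([312.11320755, 203.55660377]), array([305, 200,  15,   8, 106], dtype=int32))
```

View pics/d.png

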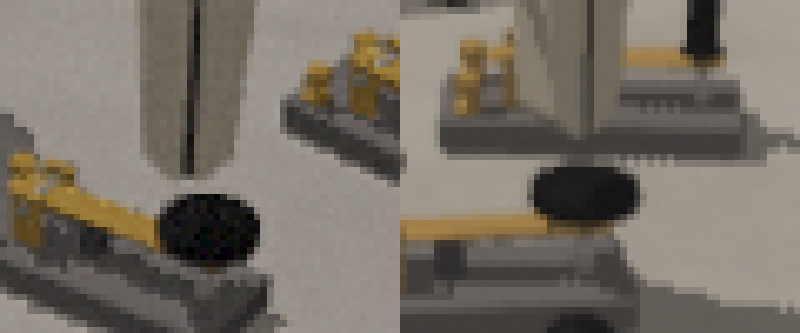

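The seam at the tip is at scene (313.2,201.7) and side (312.4,195.7), with the disc just below it in both views. So the tip really is about 20 mm higher than nominal, and I'll go by the measured tip instead.

```bash
python3 - <<'E'
from h import *;from bench import arm
S,D=arm.camera("scene"),arm.camera("side")
print("tip",tri(ray(S,313.2,201.7),ray(D,312.4,195.7)))
print(arm.sense()["joint_positions"])
E
python3 -m creep '[{"linear":[0,0,-3],"yaw":0,"claw":0},{"linear":[0,0,-3],"yaw":0,"claw":0},{"linear":[0,0,-3],"yaw":0,"claw":0},{"linear":[0,0,-2],"yaw":0,"claw":0},{"linear":[0,0,0],"yaw":0,"claw":0},{"linear":[0,0,0],"yaw":0,"claw":0}]'
python3 - <<'E'
from h import *;from bench import arm
S,D=arm.camera("scene"),arm.camera("side")
cv2.imwrite("pics/e.png",np.hstack([cv2.resize(I["img"][175:225,285:345],(400,333),interpolation=cv2.INTER_NEAREST) for I in(S,D)]))
E
```

```text
tip (array([0.46708717, 0.19961361, 0.06509809]), np.float64(0.002773396080117204))
[ 1.73870796e+01  2.86461735e+01  1.06720498e+02  1.87853158e-03
  4.46322493e+01 -4.62137985e+01]
t: 4.45
ee_pos: [0.4749, 0.1974, 0.0366]
eef_rot: [[-0.896, 0.445, -0.0], [0.445, 0.896, -0.0], [0.0, -0.0, -1.0]]
contact_force: [0.5, -0.4, -0.4]
width: 0.004
grip_force: 0.0
```

View pics/e.png

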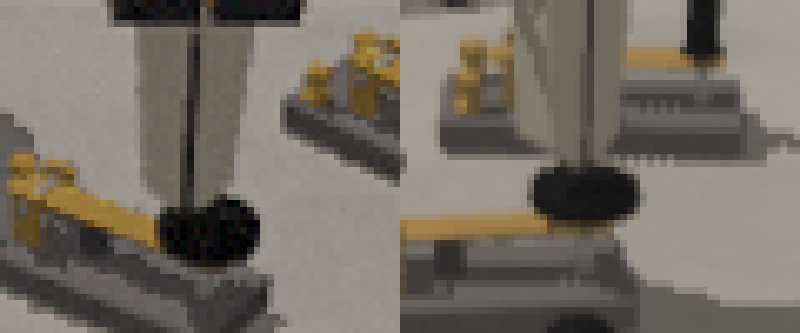

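The tip is now just above the disc, at scene (313.0,206.2) and side (312.4,199.7). Its x and y fit the visible front face of the finger pair, so only the height differs from nominal. I'll keep going down in small steps and watch the force.

```bash
python3 -m creep '[{"linear":[0,0,-2],"yaw":0,"claw":0},{"linear":[0,0,-2],"yaw":0,"claw":0},{"linear":[0,0,-2],"yaw":0,"claw":0},{"linear":[0,0,0],"yaw":0,"claw":0}]'
for i in 1 2; do python3 -m creep '[{"linear":[0,0,-1],"yaw":0,"claw":0},{"linear":[0,0,-1],"yaw":0,"claw":0},{"linear":[0,0,0],"yaw":0,"claw":0}]' | egrep "pos|contact"; done
```

```text
t: 4.88
ee_pos: [0.4747, 0.1973, 0.0304]
eef_rot: [[-0.896, 0.445, -0.001], [0.445, 0.896, -0.0], [0.0, -0.0, -1.0]]
contact_force: [0.5, 0.6, -0.3]
width: 0.008
grip_force: 0.0
ee_pos: [0.4749, 0.1974, 0.0287]
contact_force: [0.6, -1.0, 0.9]
ee_pos: [0.4748, 0.1974, 0.0267]
contact_force: [-0.0, -0.4, 0.1]
```

```bash
python3 -m creep '[{"linear":[0,0,-1],"yaw":0,"claw":0},{"linear":[0,0,-1],"yaw":0,"claw":0},{"linear":[0,0,0],"yaw":0,"claw":0}]' | egrep "pos|contact"; python3 -m creep '[{"linear":[0,0,-1],"yaw":0,"claw":0},{"linear":[0,0,0],"yaw":0,"claw":0}]' | egrep "pos|contact"
```

```text
ee_pos: [0.4748, 0.1974, 0.0246]
contact_force: [0.2, -0.2, -0.5]
ee_pos: [0.4749, 0.1974, 0.0238]
contact_force: [-0.8, -0.6, 1.4]
```

```bash
for i in 1; do python3 -m creep '[{"linear":[0,0,-1],"yaw":0,"claw":0},{"linear":[0,0,-1],"yaw":0,"claw":0},{"linear":[0,0,0],"yaw":0,"claw":0}]' | egrep "pos|contact"; done
python3 - <<'E'
from h import *;from bench import arm
S,D=arm.camera("scene"),arm.camera("side");s=arm.sense();print(s["t"],s["contact_force"],s["ft_torque"])
cv2.imwrite("pics/f.png",np.hstack([cv2.resize(I["img"][175:225,285:345],(400,333),interpolation=cv2.INTER_NEAREST) for I in(S,D)]))
E
```

```text
ee_pos: [0.4746, 0.1973, 0.0217]
contact_force: [-2.3, -1.7, 3.6]
6.15 [-1.35438415 -1.43108478  2.62698185] [-0.26633881  0.42637568 -0.04442012]
```

View pics/f.png

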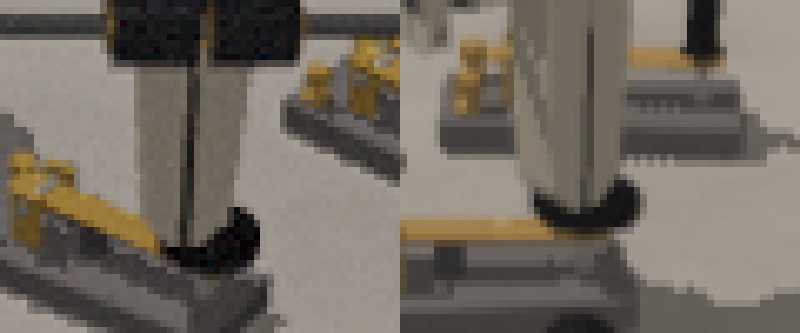

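Contact came at TCP z ≈ 0.024, and the disc is now yielding squarely under the fingers. The sideways force runs along the key because the knob swings slightly outward as it goes down, so I'll follow it by about 1 mm on the way to the stop.

```bash
python3 -m creep '[{"linear":[-0.2,-0.1,-1],"yaw":0,"claw":0},{"linear":[-0.2,-0.1,-1],"yaw":0,"claw":0},{"linear":[-0.2,-0.1,-1],"yaw":0,"claw":0},{"linear":[-0.2,-0.1,-1],"yaw":0,"claw":0},{"linear":[-0.2,-0.1,-1],"yaw":0,"claw":0},{"linear":[0,0,0],"yaw":0,"claw":0}]' | egrep "pos|contact"
python3 -m creep '[{"linear":[-0.1,0,-1],"yaw":0,"claw":0},{"linear":[0,0,0],"yaw":0,"claw":0}]' | egrep "pos|contact"
```

```text
ee_pos: [0.4741, 0.197, 0.0168]
contact_force: [-2.9, -2.4, 6.8]
ee_pos: [0.4741, 0.197, 0.0161]
contact_force: [-4.0, -2.7, 10.4]
```

At 10.4 N the force is now climbing steeply, so the disc is on its stop. Hold there, then lift straight up, first easing back along the same small arc.

```bash
python3 -m creep '[{"linear":[0,0,0],"yaw":0,"claw":0},{"linear":[0,0,0],"yaw":0,"claw":0},{"linear":[0,0,0],"yaw":0,"claw":0},{"linear":[0,0,0],"yaw":0,"claw":0},{"linear":[0,0,0],"yaw":0,"claw":0},{"linear":[0,0,0],"yaw":0,"claw":0},{"linear":[0,0,0],"yaw":0,"claw":0},{"linear":[0,0,0],"yaw":0,"claw":0},{"linear":[0,0,0],"yaw":0,"claw":0},{"linear":[0,0,0],"yaw":0,"claw":0}]' | egrep "t:|pos|contact"
python3 -m creep '[{"linear":[0,0,-0],"yaw":0,"claw":0},{"linear":[0,0,2],"yaw":0,"claw":0},{"linear":[0.2,0.1,2],"yaw":0,"claw":0},{"linear":[0.2,0.1,2],"yaw":0,"claw":0},{"linear":[0.2,0.1,2],"yaw":0,"claw":0},{"linear":[0.2,0.1,2],"yaw":0,"claw":0},{"linear":[0,0,3],"yaw":0,"claw":0},{"linear":[0,0,8],"yaw":0,"claw":0},{"linear":[0,0,15],"yaw":0,"claw":0},{"linear":[0,0,20],"yaw":0,"claw":0},{"linear":[0,0,10],"yaw":0,"claw":0},{"linear":[0,0,0],"yaw":0,"claw":0}]' | egrep "t:|pos|contact"
python3 - <<'E'
from h import *;from bench import arm
S,D=arm.camera("scene"),arm.camera("side")
for n,a,b in(("ball",(281,232),(312,228)),("disc",(316,210),(313,204))):
    (ca,sa),(cb,sb)=blob(S,*a),blob(D,*b); print(n,ca,sa,cb,sb,*tri(ray(S,*ca),ray(D,*cb)))
E
```

```text
t: 7.65
ee_pos: [0.4741, 0.197, 0.0162]
eef_rot: [[-0.896, 0.445, 0.001], [0.445, 0.896, 0.0], [-0.0, 0.0, -1.0]]
contact_force: [-3.4, -1.7, 8.5]
t: 8.65
ee_pos: [0.4758, 0.1977, 0.084]
eef_rot: [[-0.896, 0.445, 0.004], [0.445, 0.896, 0.001], [-0.003, 0.003, -1.0]]
contact_force: [0.0, -0.5, 0.3]
ball [280.5        231.88888889] [276 227  10  12  90] [311.25892857 227.72321429] [306 222  11  14 112] [0.42893025 0.3003526  0.04581505] 3.283255970845407e-05
disc [315.84615385 209.05384615] [309 204  15  11 130] [312.11320755 203.55660377] [305 200  15   8 106] [0.47079325 0.18911595 0.04027442] 0.0004931965780427491
```

The disc key sprang back up and its position is unchanged. Now the ball: contact is expected at TCP z ≈ 0.038, with the TCP at (0.433, 0.3085).

```bash
python3 -m creep '[{"linear":[-7,18.5,3],"yaw":0,"claw":0},{"linear":[-7,18.5,3],"yaw":0,"claw":0},{"linear":[-7,18.5,3],"yaw":0,"claw":0},{"linear":[-7,18.5,3],"yaw":0,"claw":0},{"linear":[-7,18.5,0],"yaw":0,"claw":0},{"linear":[-7,18.5,0],"yaw":0,"claw":0},{"linear":[0,0,0],"yaw":0,"claw":0},{"linear":[0,0,0],"yaw":0,"claw":0},{"linear":[0,0,-12],"yaw":0,"claw":0},{"linear":[0,0,-12],"yaw":0,"claw":0},{"linear":[0,0,0],"yaw":0,"claw":0},{"linear":[0,0,0],"yaw":0,"claw":0}]' | egrep "t:|pos|contact"
python3 - <<'E'
from h import *;from bench import arm
S,D=arm.camera("scene"),arm.camera("side")
cv2.imwrite("pics/g.png",np.hstack([cv2.resize(I["img"][180:250,245:329] if k==0 else I["img"][180:250,275:359],(400,333),interpolation=cv2.INTER_NEAREST) for k,I in enumerate((S,D))]))
E
```

```text
t: 9.75
ee_pos: [0.4325, 0.3073, 0.0692]
eef_rot: [[-0.895, 0.445, -0.002], [0.445, 0.895, -0.001], [0.001, -0.002, -1.0]]
contact_force: [0.1, 0.9, -0.2]
```

View pics/g.png

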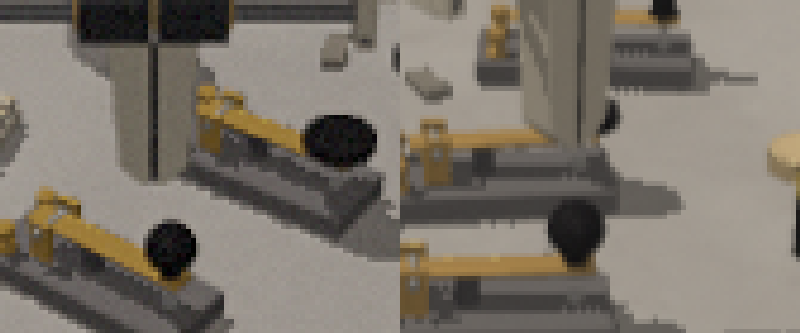

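The tip is about 30 mm above the ball and lines up with it in both views: scene crop tip (153,182) over ball (172,247), side crop tip (580,148) over ball (576,230).

```bash
python3 -m creep '[{"linear":[0,0.5,-8],"yaw":0,"claw":0},{"linear":[0,0.5,-8],"yaw":0,"claw":0},{"linear":[0,0,-5],"yaw":0,"claw":0},{"linear":[0,0,-3],"yaw":0,"claw":0},{"linear":[0,0,-2],"yaw":0,"claw":0},{"linear":[0,0,0],"yaw":0,"claw":0},{"linear":[0,0,0],"yaw":0,"claw":0}]' | egrep "t:|pos|contact"
for i in 1 2; do python3 -m creep '[{"linear":[0,0,-1],"yaw":0,"claw":0},{"linear":[0,0,-1],"yaw":0,"claw":0},{"linear":[0,0,-1],"yaw":0,"claw":0},{"linear":[0,0,0],"yaw":0,"claw":0}]' | egrep "t:|pos|contact"; done
```

```text
t: 10.43
ee_pos: [0.4326, 0.3094, 0.0438]
eef_rot: [[-0.896, 0.445, -0.0], [0.445, 0.896, -0.0], [0.0, -0.0, -1.0]]
contact_force: [0.0, 0.2, -0.4]
t: 10.77
ee_pos: [0.4326, 0.3093, 0.0407]
eef_rot: [[-0.896, 0.445, -0.0], [0.445, 0.896, -0.0], [0.0, -0.0, -1.0]]
contact_force: [0.1, 0.7, 0.5]
t: 11.1
ee_pos: [0.4325, 0.3093, 0.0376]
eef_rot: [[-0.896, 0.445, -0.0], [0.445, 0.896, -0.0], [0.0, -0.0, -1.0]]
contact_force: [0.6, 0.1, 0.9]
```

```bash
python3 -m creep '[{"linear":[-0.2,-0.1,-1],"yaw":0,"claw":0},{"linear":[-0.2,-0.1,-1],"yaw":0,"claw":0},{"linear":[-0.2,-0.1,-1],"yaw":0,"claw":0},{"linear":[0,0,0],"yaw":0,"claw":0}]' | egrep "t:|pos|contact"
```

```text
t: 11.43
ee_pos: [0.4321, 0.3091, 0.0348]
eef_rot: [[-0.896, 0.445, 0.0], [0.445, 0.896, 0.0], [-0.0, 0.0, -1.0]]
contact_force: [-0.7, 0.1, 1.9]
```

```bash
python3 -m creep '[{"linear":[-0.3,-0.1,-1],"yaw":0,"claw":0},{"linear":[-0.3,-0.1,-1],"yaw":0,"claw":0},{"linear":[-0.3,-0.1,-1],"yaw":0,"claw":0},{"linear":[-0.3,-0.1,-1],"yaw":0,"claw":0},{"linear":[0,0,0],"yaw":0,"claw":0}]' | egrep "t:|pos|contact"
```

```text
t: 11.85
ee_pos: [0.431, 0.3088, 0.0308]
eef_rot: [[-0.896, 0.445, 0.0], [0.445, 0.896, 0.0], [-0.0, 0.0, -1.0]]
contact_force: [-0.1, 1.0, 3.3]
```

```bash
python3 -m creep '[{"linear":[-0.3,-0.1,-1],"yaw":0,"claw":0},{"linear":[0,0,0],"yaw":0,"claw":0}]' | egrep "t:|pos|contact";python3 -m creep '[{"linear":[-0.3,-0.1,-1],"yaw":0,"claw":0},{"linear":[0,0,0],"yaw":0,"claw":0}]' | egrep "t:|pos|contact"
```

```text
t: 12.02
ee_pos: [0.4307, 0.3086, 0.0298]
eef_rot: [[-0.896, 0.445, 0.0], [0.445, 0.896, 0.0], [-0.0, 0.0, -1.0]]
contact_force: [1.2, 1.9, 3.4]
t: 12.18
ee_pos: [0.4304, 0.3085, 0.0288]
eef_rot: [[-0.896, 0.445, 0.0], [0.445, 0.896, 0.0], [-0.0, 0.0, -1.0]]
contact_force: [1.5, 0.7, 3.6]
```

```bash
python3 -m creep '[{"linear":[0,0,-1],"yaw":0,"claw":0},{"linear":[0,0,0],"yaw":0,"claw":0}]' | egrep "t:|pos|contact_f"
```

```text
t: 12.35
ee_pos: [0.4301, 0.3084, 0.0277]
eef_rot: [[-0.896, 0.445, -0.0], [0.445, 0.896, -0.0], [0.0, -0.0, -1.0]]
contact_force: [0.0, 1.0, 4.4]
```

```bash
python3 -m creep '[{"linear":[0,0,-0.7],"yaw":0,"claw":0},{"linear":[0,0,0],"yaw":0,"claw":0}]' | egrep "t:|pos|contact_f"
```

```text
t: 12.52
ee_pos: [0.4301, 0.3084, 0.0271]
eef_rot: [[-0.896, 0.445, -0.0], [0.445, 0.896, -0.0], [0.0, -0.0, -1.0]]
contact_force: [0.1, -0.0, 6.3]
```

```bash
python3 -m creep '[{"linear":[0,0,-0.7],"yaw":0,"claw":0},{"linear":[0,0,0],"yaw":0,"claw":0},{"linear":[0,0,0],"yaw":0,"claw":0}]' | egrep "t:|pos|contact_f"
```

```text
t: 12.77
ee_pos: [0.4301, 0.3084, 0.0267]
eef_rot: [[-0.896, 0.445, -0.0], [0.445, 0.896, -0.0], [0.0, -0.0, -1.0]]
contact_force: [-1.3, -1.4, 9.2]
```

The ball key is on its stop (9.2 N and stiff). Hold, release, retreat and check.

```bash
python3 -m creep '[{"linear":[0,0,0],"yaw":0,"claw":0},{"linear":[0,0,0],"yaw":0,"claw":0},{"linear":[0,0,0],"yaw":0,"claw":0},{"linear":[0,0,0],"yaw":0,"claw":0},{"linear":[0,0,0],"yaw":0,"claw":0},{"linear":[0,0,0],"yaw":0,"claw":0},{"linear":[0,0,0],"yaw":0,"claw":0},{"linear":[0,0,0],"yaw":0,"claw":0}]' | egrep "t:|pos|contact_f"
python3 -m creep '[{"linear":[0,0,2],"yaw":0,"claw":0},{"linear":[0.2,0.1,2],"yaw":0,"claw":0},{"linear":[0.4,0.2,2],"yaw":0,"claw":0},{"linear":[0.4,0.2,2],"yaw":0,"claw":0},{"linear":[0.4,0.2,2],"yaw":0,"claw":0},{"linear":[0.4,0.2,2],"yaw":0,"claw":0},{"linear":[0,0,4],"yaw":0,"claw":0},{"linear":[0,0,10],"yaw":0,"claw":0},{"linear":[0,0,20],"yaw":0,"claw":0},{"linear":[0,0,25],"yaw":0,"claw":0},{"linear":[0,0,25],"yaw":0,"claw":0},{"linear":[0,0,0],"yaw":0,"claw":0}]' | egrep "t:|pos|contact_f"
python3 -m creep '[{"linear":[0,0,20],"yaw":0,"claw":0},{"linear":[0,0,0],"yaw":0,"claw":0},{"linear":[0,0,0],"yaw":0,"claw":0}]' | egrep "t:|pos|contact_f"
python3 - <<'E'
from h import *;from bench import arm
S,D=arm.camera("scene"),arm.camera("side")
for n,a,b in(("ball",(281,232),(312,228)),("disc",(316,210),(313,204)),("slim",(365,187),(331,175))):
    (ca,sa),(cb,sb)=blob(S,*a),blob(D,*b); print(n,ca,cb,*tri(ray(S,*ca),ray(D,*cb)))
E
```

```text
t: 13.43
ee_pos: [0.4301, 0.3084, 0.0267]
eef_rot: [[-0.896, 0.445, -0.0], [0.445, 0.896, -0.0], [0.0, -0.0, -1.0]]
contact_force: [-1.1, -0.5, 9.7]
t: 14.43
ee_pos: [0.4337, 0.3104, 0.1273]
eef_rot: [[-0.896, 0.445, 0.005], [0.445, 0.896, 0.003], [-0.003, 0.005, -1.0]]
contact_force: [-0.3, 0.2, 1.0]
t: 14.68
ee_pos: [0.4322, 0.3094, 0.1429]
eef_rot: [[-0.896, 0.445, 0.001], [0.445, 0.896, 0.001], [-0.001, 0.001, -1.0]]
contact_force: [0.1, 0.0, -0.7]
ball [280.52272727 231.77272727] [311.25892857 227.72321429] [0.42903706 0.30023517 0.04585305] 0.00020570526851147378
disc [315.86259542 209.01526718] [312.11320755 203.55660377] [0.47084415 0.18903782 0.04027159] 0.0005769126741809014
slim [365.01818182 189.38181818] [329.75555556 177.17777778] [0.48104534 0.0466238  0.04544602] 0.00042642225097750666
```

```bash
python3 -c "
from bench import arm
print(arm.hand_in())"
```

```text
the job is handed in; nothing more can be done
None
```

I pressed the disc key and then the ball key down to their stops, at about 10 N each for about a second. Both sprang back up with all three knobs where they started, the post key was not touched, and the job was handed in at about 15 s.

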